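# Unbolt and open the sample box

### The job

Open the sample box: hold its spring catch bar down with one fingertip while the other fingertip pushes the bolt's knob all the way back out of the cover, then let the catch spring up again behind the drawn bolt. After that, push the sliding cover fully open by its upright rib. Everything is done by pressing and pushing: pick nothing up, and leave the other things on and around the box where they are.

Things in the scene. Friction and masses are not known exactly. Their poses are not given: they have to be found in the camera images.
- sample_box: Fixed grey box, 190 (x) x 250 (y) x 50 mm, turned by up to 0.35 rad. Origin on the table, mid depth, 130 mm from its right and 120 from its left end. x away from the robot, y left. Right: lock deck, top z = 50 mm; bolt on the line x = -45 mm, catch bar parallel to it at x = +5. Left: sliding cover over a chamber. Rod, staple, keeper, lug and tongue end below z = 75 mm, so a tip at 77 clears them.
- knob_top (a point): Middle of the top of the bolt's round upright steel knob: 14 mm thick, 17 at its head, free from z = 74 to 108 mm, at box x = -45, y = -53 mm when shot. Moves with the bolt. Pushed from its left side along box -y (to the right). Left of it a fingertip at z = 77 mm or more is free of obstacles.
- bolt (a joint): Bolt travel in m: 0 = shot into the cover's keeper (starts at 0 to 0.0015), 0.040 = fully drawn (along box -y). Friction 1.2 N. With the catch up it is blocked after 2 mm. Drawn 0.036 or more, the catch can spring up behind it and locks it there; in between the catch cannot rise.
- catch_top (a point): Middle of the top face of the catch, a dark steel bar 24 mm (x) by 102 mm (y, from box y = -118 to -16 mm), with a flat top at z = 87 mm when up. It goes straight down wherever it is pressed; a fingertip may slide along it while pressing.
- catch (a joint): How far the catch bar is pressed in m: 0 = up, 0.010 = bottomed (top face at z = 77 mm). It frees the bolt from 0.006 on. Spring 2.5 N at 0, 5 N at 0.010.
- rib_front (a point): Middle of the front face (box -x side) of the cover's rib, an upright aluminium strip 60 mm long (along y), 8 mm thick, from the cover's top (z = 56) to z = 86 mm. The point is at z = 72 mm, box x = -24, y = +50 mm when closed, and moves with the cover. Pushed along box +x. In front of it the cover is flat for 69 mm.
- cover (a joint): Cover travel in m: 0 = closed (starts at 0 to 0.001), 0.070 = fully open (along box +x). Friction 1.5 N, stays where it is left. Blocked within 2 mm while the bolt is in its keeper.
- tape_roll: Green tape roll, 63 mm wide and 18 mm high, loose on the lock deck behind the catch bar. To be left alone. Origin at the centre of its underside.
- beaker: Glass beaker 50 mm wide, 65 mm high, right of the box. To be left alone. Origin at the centre of its underside.
- bottle: White reagent bottle with a yellow cap, 54 mm wide, 100 mm high, right of the box towards the back. To be left alone. Origin at the centre of its underside.
- timer: Bench timer 58x64x17 mm, left of the box. To be left alone. Origin at the centre of its underside.
- marker: Black marker pen, 140 mm long, lying left of the box. To be left alone. Origin at the middle of its underside.
- tweezers: Steel tweezers, 120 mm long, lying right of the box. To be left alone. Origin at the middle of their underside.

How it is judged:
On the way, in this order (a step that is already met when the one before it is completed fails the run):
1. the bolt is being drawn with the catch held down (value of joint bolt above 0.012 m and value of joint catch above 0.005 m), for 0.1 s.
2. the bolt is fully drawn and the catch has sprung up behind it, the cover still closed (value of joint bolt above 0.035 m and value of joint catch below 0.003 m and value of joint cover below 0.01 m), for 0.2 s.
At the end, for the whole second after the job is handed in: The cover is at least 60 of its 70 mm open, the bolt is drawn at least 35 of its 40 mm and the catch is up again (within 3 mm) (value of joint cover above 0.06 m and value of joint bolt above 0.035 m and value of joint catch below 0.003 m); the robot touches nothing.
It fails at once if a bystander is moved by more than 20 mm or picked up (distance of any of tape_roll, beaker, bottle, timer, marker, tweezers from where it was at the start of the episode above 0.02 m).
It also fails if it takes over 51 s, if anything falls off the work surface, if the arm or the gripper's body presses on something with over 40 N, if the wrist force passes 120 N, or if a joint passes its speed limit or range.

### The arm

A 7-joint arm with a two-finger parallel gripper is mounted at the origin on a cart in front of the work surface, level with it; the furniture and walls round the work are solid. World frame = base frame: x ahead of the robot, y to its left, z up, the work surface at z = 0. Lengths are in m, angles in rad, forces in N, time in s.
With the tool pointing down it reaches from about 0.425 to 0.825 m from the base axis. Payload 3.6 kg.
Tool frame: the origin (TCP) lies on the centre line of the jaws, within the pads' length; the fingertips stand 22 mm ahead of it and the grasp point (between the pads) lies 3 mm ahead of it; z points along the fingers, y is the line along which they close (so a half turn about z gives the same grasp; the last joint's range is limited). The gripper opens to 93 mm and grips with 3 to 60 N. Pads are 15 mm wide; open, the fingers measure 128 mm over their backs; the gripper's body (75 mm by 188 mm) begins 65 mm behind the grasp point.
Start: joints at [-1.331, 0.615, -0.013, 1.423, 0.008, 1.103, -0.04], TCP at [0.171, 0.627, 0.241] pointing down, gripper open.
Joint ranges: [-3.12, 3.12], [-0.3, 2.06], [-1.34, 1.32], [0.26, 2.42], [-1.36, 4.5], [0.01, 1.98], [-2.84, 2.84]. Speed limits (rad/s): [2.79, 2.79, 3.14, 3.14, 3.14, 3.14, 3.14].

### API

Orientations are given as a rotation vector (axis times angle).
In Python, from plant import read_state, optics, workorder gives the robot as it stands.
- The arm moves only by the tool send_rows, never from a script. Its argument "commands" is a list of rows, each an object with "xyz": the shift along the world's x, y, z in mm, a list of three; "yaw": the turn about the world's z in degrees. A call has 1 to 12 rows; each row is the pose to reach, as a shift and turn from the pose commanded when the call began; what a row does not reach only later rows make up. A row lasts 1/10 s, in which the tool goes at most 50 mm and 8.59 degrees, less where a joint would pass 70% of its speed; a pose out of reach is approached as far as the arm can. A call with a gripper value outside its range is refused whole. "jaw" is the closure, from -1 (fully open) to 1 (shut), so that 0 is half open, set as the call begins (left out, the last holds). The fingers move at their own pace and stop on an object; "squeeze" is the grip in N (left out, the last holds). Time passes only in rows, so rows that repeat a pose let the fingers close. It gives the time, the measured TCP pose, the force, the opening and the grip force at its end, in the units of the state.
- read_state(): the state, without advancing time (a new reading comes with each control period).
- optics.read_camera(name): name is "scene" or "side" or "wrist"; returns the picture (400x640x3 uint8, blue, green, red); there is no depth.
- optics.camera_params(name): a dict with "camera_matrix" (3x3 intrinsics, pixels), "extrinsics" (4x4, takes a point from camera to world coordinates); the wrist camera has in their place "T_tool_cam" (4x4, takes a point from camera to tool coordinates, whose origin is the TCP and whose axes are the flange's). Camera axes: x right, y up, looking along -z (the intrinsics and any distortion apply to the point x, -y, -z); pixel columns grow to the right and rows downward; lengths in m; the calibration is good to about 2 mm. A picture is of the moment at which its call begins: read the wrist's pose just before it. camera_params takes no time and is no camera call.
- workorder.hand_in(): hands the job in; it is judged then, once.
Trained networks look in the newest picture that a camera, given by its name, has taken for a name from the list of things; names that differ only in an ending like _2 or _b are one class to them, and where a whole thing is asked for, a point or a joint stands for the part that bears it (a point fixed in the world has none). Each returns a list of dicts, best first, with "p" (0 to 1); they miss things now and then, are a little off and sometimes report something else, mostly with a low value. They report only what shows in the picture. A call takes as long as a camera call.
- optics.recognise(camera, target): "box" ([left, top, right, bottom] in pixels, round what is visible of it).
- optics.masks_of(camera, target): "pixels" (400x640 bool, what is visible of it) and "box" ([left, top, right, bottom] in pixels, round what is visible of it).
The state is a dict: "t": time; "joint_positions": joint angles; "dq": joint speeds; "joint_torque": joint torques, N m; "tool_pos": TCP position; "tcp_rot": TCP orientation; "wrist_force": force on the tool from outside, world axes, zero at the start; "moment": the same for the moment, N m; "finger_gap": finger opening in m; "gripper_force": force on a finger pad.
Only numpy, scipy, OpenCV 4.12 (cv2) and the standard library are available. Lean on these libraries where they do the work, as an engineer would, in place of code of your own. Each camera call takes 0.05 s, during which the arm holds its last target. There are 200 camera calls.

## Working session

There is one attempt and no reset: what is moved stays moved. The work goes in short steps, Python scripts to look and compute and a tool call to move; the robot and the scene stay as the last step left them, time stands still between calls to the robot, and variables do not carry over. Pictures are saved under pics/ and viewed, at most 10 in all, crops included, and the job is handed in when it is done.

Besides the shell and the picture viewer there is one more tool, called after "Call:" as name(argument=value, ...) on one line, values as JSON. send_rows: Moves the arm, as the interface text tells. Its arguments: {"type":"object","properties":{"commands":{"type":"array","items":{"type":"object","properties":{"xyz":{"type":"array","items":{"type":"number"}},"yaw":{"type":"number"}}}},"jaw":{"type":"number"},"squeeze":{"type":"number"}},"required":["commands"]}

```bash
mkdir -p pics; ls; cat > h.py <<'E'
import numpy as np, cv2
from plant import read_state, optics, workorder
E
python3 - <<'E'
from h import *
s=read_state(); print(s)
for n in ("scene","side","wrist"):
    p=optics.camera_params(n); print(n,{k:np.round(np.array(v),4).tolist() for k,v in p.items()})
for n in ("scene","side"):
    im=optics.read_camera(n); cv2.imwrite(f"pics/{n}0.png",im)
    for t in ("knob_top","catch_top","rib_front","sample_box","tape_roll","bottle","beaker"):
        print(n,t,[(np.round(d["box"]).tolist(),round(float(d["p"]),2)) for d in optics.recognise(n,t)[:2]])
E
```

```text
pics
{'t': 0.0, 'joint_positions': array([-1.33052381,  0.61589148, -0.01262507,  1.424898  ,  0.00812132,
        1.10340736, -0.04037702]), 'dq': array([ 0.00126055,  0.00014132, -0.00014207,  0.00016651,  0.0006284 ,
       -0.0001545 ,  0.00011748]), 'joint_torque': array([ 1.90132560e-04, -4.58924282e+01,  2.09134365e-01, -1.65748394e+01,
       -6.09972258e-02,  2.04129377e-02,  2.29094167e-04]), 'tool_pos': array([0.17114897, 0.62629437, 0.2394994 ]), 'tcp_rot': array([-0.41759966, -3.11341981,  0.00398509]), 'wrist_force': array([-0.16703245,  1.22905113,  0.43710248]), 'moment': array([ 0.03721783, -0.04421779, -0.0040032 ]), 'gripper_force': 0.0, 'finger_gap': 0.0931837329756726}
scene {'camera_matrix': [[419.4, 0.0, 315.8657], [0.0, 419.4, 199.6592], [0.0, 0.0, 1.0]], 'extrinsics': [[0.688, 0.4479, -0.5711, 0.0688], [-0.7254, 0.4494, -0.5214, -0.3387], [0.0231, 0.7729, 0.6341, 0.6512], [0.0, 0.0, 0.0, 1.0]]}
side {'camera_matrix': [[368.8043, 0.0, 320.3865], [0.0, 368.8043, 201.2421], [0.0, 0.0, 1.0]], 'extrinsics': [[-0.9874, 0.0951, -0.1264, 0.4253], [-0.1582, -0.5933, 0
[... 394 characters left out ...]
67.0, 276.0], 0.81), ([356.0, 235.0, 387.0, 267.0], 0.71)]
scene rib_front [([267.0, 207.0, 335.0, 260.0], 0.85)]
scene sample_box [([265.0, 195.0, 406.0, 322.0], 0.55)]
scene tape_roll [([355.0, 235.0, 388.0, 269.0], 0.7)]
scene bottle [([407.0, 272.0, 441.0, 324.0], 0.83), ([312.0, 337.0, 366.0, 367.0], 0.4)]
scene beaker [([364.0, 308.0, 394.0, 340.0], 0.89)]
side knob_top [([341.0, 180.0, 353.0, 210.0], 0.36)]
side catch_top [([327.0, 168.0, 346.0, 194.0], 0.61)]
side rib_front [([300.0, 200.0, 357.0, 238.0], 0.59)]
side sample_box [([266.0, 171.0, 382.0, 263.0], 0.92)]
side tape_roll [([310.0, 175.0, 329.0, 191.0], 0.86)]
side bottle [([319.0, 144.0, 341.0, 177.0], 0.97)]
side beaker []
```

```bash
python3 - <<'E'
from h import *
a=cv2.imread("pics/scene0.png")[180:380,240:460]; b=cv2.imread("pics/side0.png")[130:280,250:400]
cv2.imwrite("pics/c1.png",np.hstack([cv2.resize(a,(440,400)),cv2.resize(b,(360,400))]))
E
```

```text
(no output)
```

View pics/c1.png

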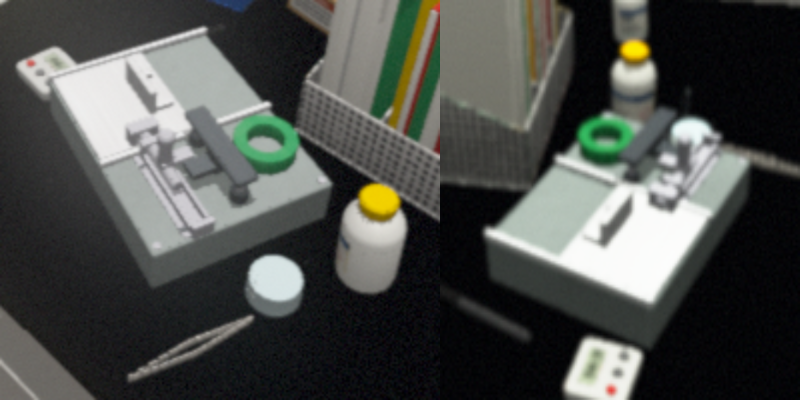

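The box is in view: catch bar at scene px ~(353,251), knob ~(322,250), rib ~(312,222), tape behind the catch. Next I get a rough position from the ray/plane intersections.

```bash
cat >> h.py <<'E'
def ray(n,px,T=None):
    p=optics.camera_params(n); K=np.array(p["camera_matrix"]); E=np.array(p["extrinsics"]) if T is None else T
    x=(px[0]-K[0,2])/K[0,0]; y=(px[1]-K[1,2])/K[1,1]
    return E[:3,3], E[:3,:3]@np.array([x,-y,-1.])
def onz(n,px,z,T=None):
    o,d=ray(n,px,T); return o+d*(z-o[2])/d[2]
def proj(n,P,T=None):
    p=optics.camera_params(n); K=np.array(p["camera_matrix"]); E=np.array(p["extrinsics"]) if T is None else T
    c=(np.asarray(P)-E[:3,3])@E[:3,:3]; return np.stack([K[0,2]-K[0,0]*c[:,0]/c[:,2],K[1,2]+K[1,1]*c[:,1]/c[:,2]],1)
def wristT(s):
    from scipy.spatial.transform import Rotation as R
    T=np.eye(4);T[:3,:3]=R.from_rotvec(s["tcp_rot"]).as_matrix();T[:3,3]=s["tool_pos"]
    return T@np.array(optics.camera_params("wrist")["T_tool_cam"])
E
python3 - <<'E'
from h import *
print(onz("scene",(353,251.5),.087),onz("side",(337.5,181.7),.087))
a=onz("scene",(240+196/2,180+112/2),.087);b=onz("scene",(240+247/2,180+178/2),.087);print(a,b)
a=onz("side",(250+(680-440)/2.4,130+115/2.667),.087);b=onz("side",(250+(632-440)/2.4,130+160/2.667),.087);print(a,b)
for c in [(155,250),(328,183),(205,32),(52,78)]: print(onz("scene",(240+c[0]/2,180+c[1]/2),.05))
from scipy.spatial.transform import Rotation as R
s=read_state();print(R.from_rotvec(s["tcp_rot"]).as_matrix().round(3))
E
```

```text
[ 0.5158812  -0.02726926  0.087     ] [ 0.50786165 -0.01036851  0.087     ]
[0.52711076 0.01937834 0.087     ] [ 0.49614153 -0.06768966  0.087     ]
[ 0.4795376  -0.05697738  0.087     ] [0.52204466 0.02998306 0.087     ]
[ 0.40360539 -0.04418762  0.05      ]
[ 0.57308336 -0.10821949  0.05      ]
[0.66301248 0.12165413 0.05      ]
[0.48768654 0.18599405 0.05      ]
[[-0.965  0.264 -0.   ]
 [ 0.264  0.965  0.   ]
 [ 0.     0.    -1.   ]]
```

Call:
send_rows(commands=[{"xyz":[16,-30,0],"yaw":-4},{"xyz":[33,-60,0],"yaw":-9},{"xyz":[50,-90,0],"yaw":-14},{"xyz":[66,-120,0],"yaw":-19},{"xyz":[83,-150,0],"yaw":-24},{"xyz":[99,-180,0],"yaw":-29},{"xyz":[116,-210,0],"yaw":-33},{"xyz":[132,-240,0],"yaw":-38},{"xyz":[149,-270,0],"yaw":-43},{"xyz":[165,-300,0],"yaw":-47}], jaw=0.3, squeeze=30)

```text
t: 1.8
tool_pos: [0.337, 0.3259, 0.241]
tcp_rot: [1.629, 2.686, 0.002]
wrist_force: [-0.9, 0.9, 0.1]
finger_gap: 0.0329
gripper_force: 0.0
```

Call:
send_rows(commands=[{"xyz":[16,-30,0],"yaw":-4},{"xyz":[33,-60,0],"yaw":-9},{"xyz":[50,-90,0],"yaw":-14},{"xyz":[66,-120,0],"yaw":-19},{"xyz":[83,-150,0],"yaw":-24},{"xyz":[99,-180,0],"yaw":-29},{"xyz":[116,-210,0],"yaw":-33},{"xyz":[132,-240,0],"yaw":-38},{"xyz":[149,-270,0],"yaw":-43},{"xyz":[165,-300,0],"yaw":-48},{"xyz":[165,-300,0],"yaw":-48},{"xyz":[165,-300,0],"yaw":-48}])

```text
t: 3.0
tool_pos: [0.5013, 0.0267, 0.2406]
tcp_rot: [-2.578, -1.794, 0.0]
wrist_force: [0.3, 0.8, -0.6]
finger_gap: 0.0325
gripper_force: 0.0
```

```bash
python3 - <<'E'
from h import *
s=read_state(); print(s["t"],s["tool_pos"],s["tcp_rot"],s["finger_gap"],s["wrist_force"],s["joint_positions"].round(2))
im=optics.read_camera("wrist"); cv2.imwrite("pics/w1.png",im)
np.savez("w1.npz",T=wristT(s),tp=s["tool_pos"],tr=s["tcp_rot"])
for t in ("knob_top","catch_top","rib_front","sample_box"):
    print(t,[(np.round(d["box"]).tolist(),round(float(d["p"]),2)) for d in optics.recognise("wrist",t)[:2]])
E
```

```text
3.0 [0.50133737 0.02674596 0.2405983 ] [-2.57816847e+00 -1.79430424e+00  4.73522642e-06] 0.03253623939954284 [ 0.2972836   0.76305421 -0.63759489] [-0.46  0.42  0.52  1.85 -0.26  0.93 -0.18]
knob_top [([287.0, 168.0, 322.0, 244.0], 0.75)]
catch_top [([311.0, 192.0, 353.0, 278.0], 0.81)]
rib_front [([251.0, 65.0, 350.0, 189.0], 0.87)]
sample_box [([248.0, 58.0, 428.0, 284.0], 0.9), ([249.0, 64.0, 349.0, 188.0], 0.43)]
```

View pics/w1.png

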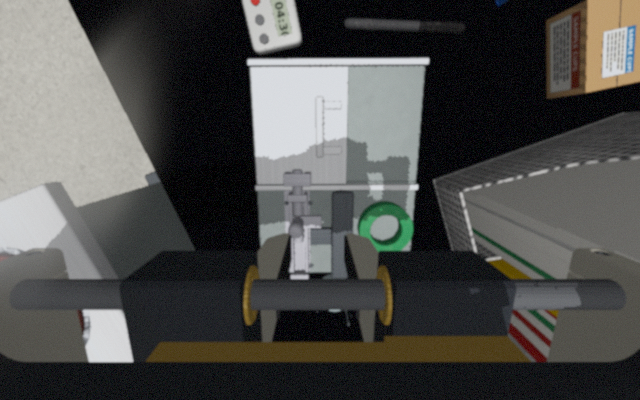

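The wrist view has everything: rib top ~(320,96–157), catch left end ~(342,191), knob ~(297,225), tape (386,227), with the fingertips on either side. I'll enlarge it to pick points.

```bash
python3 - <<'E'
from h import *
im=cv2.imread("pics/w1.png")[55:285,240:440]
cv2.imwrite("pics/c2.png",cv2.resize(im,None,fx=2.6,fy=2.6,interpolation=cv2.INTER_CUBIC))
E
```

```text
(no output)
```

View pics/c2.png

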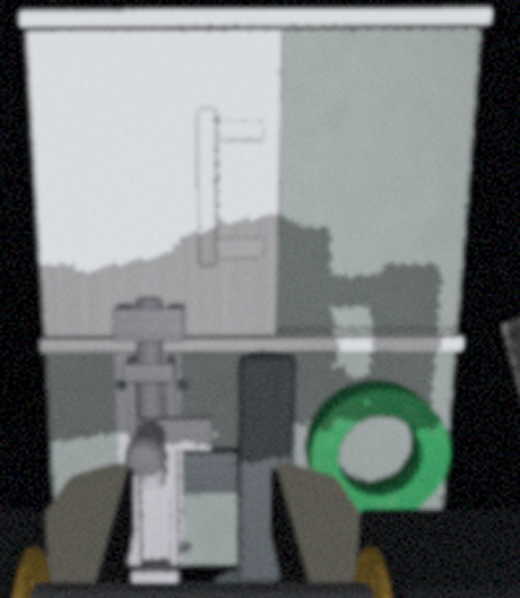

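The rib top spans crop (197–217, 107–266), the catch end corners are at (240,354) and (295,354), and the knob top is near (146,455). I'll fit the box pose from these.

```bash
python3 - <<'E'
from h import *
from scipy.optimize import least_squares
from scipy.spatial.transform import Rotation as R
d=np.load("w1.npz");T=d["T"];tp=d["tp"]
px=np.array([(197,107),(216,107),(199,266),(217,266),(240,354),(295,354),(146,455)])/2.6+[240,55]
L=np.array([(-24,80,86),(-16,80,86),(-24,20,86),(-16,20,86),(-7,-16,87),(17,-16,87),(-45,-53,108)])/1e3
def W(p,L):
    c,s=np.cos(p[2]),np.sin(p[2]); return np.c_[p[0]+c*L[:,0]-s*L[:,1],p[1]+s*L[:,0]+c*L[:,1],L[:,2]]
r=least_squares(lambda p:(proj("wrist",W(p,L),T)-px).ravel(),[.53,.046,-.35],loss="soft_l1")
p=r.x;print(p.round(4),(proj("wrist",W(p,L),T)-px).round(1).tolist())
np.save("box.npy",p)
print("scene reproj",proj("scene",W(p,L)).round(0).tolist())
print("tool yaw (y axis) deg",np.degrees(np.arctan2(*(R.from_rotvec(d["tr"]).as_matrix()[:2,1][::-1]))),np.degrees(p[2]))
def s(b): print(b,((W(p,np.array([b])/1e3)[0]-tp)*1e3).round(1))
s((-20,-28,101));s((-20,-77,101));s((-50,50,87))
print("rack",onz("wrist",(437,182),.0,T),onz("wrist",(437,182),.1,T), "boxframe rack")
for z in (0.,.1,.2):
  q=onz("wrist",(437,182),z,T)-[p[0],p[1],0];c,si=np.cos(p[2]),np.sin(p[2]);print(z,c*q[0]+si*q[1],-si*q[0]+c*q[1])
E
```

```text
[ 0.5314  0.0419 -0.3477] [[-0.4, -1.0], [0.4, -1.0], [-0.7, 0.0], [0.2, -0.0], [-0.1, 0.6], [1.5, 0.4], [-0.4, 1.8]]
scene reproj [[302.0, 209.0], [306.0, 208.0], [315.0, 227.0], [319.0, 226.0], [331.0, 235.0], [342.0, 232.0], [323.0, 246.0]]
tool yaw (y axis) deg -20.32718761853501 -19.923441664170134
(-20, -28, 101) [   1.8   -4.3 -139.6]
(-20, -77, 101) [ -14.9  -50.4 -139.6]
(-50, 50, 87) [ 1.000e-01  7.920e+01 -1.536e+02]
rack [ 0.65511625 -0.02558106  0.        ] [0.6213635  0.00488375 0.1       ] boxframe rack
0.0 0.1392769433478186 -0.021334944993116313
0.1 0.0971630179052767 -0.00419521508340338
0.2 0.05504909246273467 0.012944514826309518
```

```bash
python3 - <<'E'
from h import *
d=np.load("w1.npz");T=d["T"];p=np.load("box.npy")
c,si=np.cos(p[2]),np.sin(p[2])
for z in (0.,.05,.1,.15,.2):
  for px in ((437,182),(460,190),(475,255)):
    P=onz("wrist",px,z,T); q=P-[p[0],p[1],0]
    print(z,px,"scene",proj("scene",P[None])[0].round(0),"box",round(c*q[0]+si*q[1],3),round(-si*q[0]+c*q[1],3))
cv2.imwrite("pics/c3.png",cv2.resize(cv2.imread("pics/scene0.png")[100:330,340:560],None,fx=2.5,fy=2.5))
E
```

```text
0.0 (437, 182) scene [390. 246.] box 0.139 -0.021
0.0 (460, 190) scene [405. 244.] box 0.172 -0.033
0.0 (475, 255) scene [446. 270.] box 0.205 -0.129
0.05 (437, 182) scene [383. 229.] box 0.118 -0.013
0.05 (460, 190) scene [396. 228.] box 0.146 -0.023
0.05 (475, 255) scene [433. 250.] box 0.175 -0.106
0.1 (437, 182) scene [375. 212.] box 0.097 -0.004
0.1 (460, 190) scene [387. 211.] box 0.121 -0.013
0.1 (475, 255) scene [418. 229.] box 0.145 -0.083
0.15 (437, 182) scene [366. 193.] box 0.076 0.004
0.15 (460, 190) scene [376. 192.] box 0.096 -0.002
0.15 (475, 255) scene [403. 207.] box 0.116 -0.061
0.2 (437, 182) scene [356. 172.] box 0.055 0.013
0.2 (460, 190) scene [365. 171.] box 0.071 0.008
0.2 (475, 255) scene [386. 183.] box 0.086 -0.038
```

View pics/c3.png

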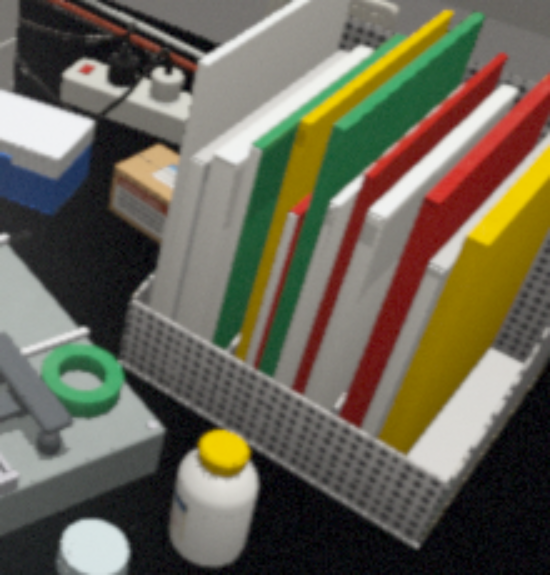

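The rack's front is at box x ≳ 135 mm, clear of the gripper body. Descending over the catch, left of the knob.

Call:
send_rows(commands=[{"xyz":[2,-4,-40],"yaw":0.4},{"xyz":[2,-4,-80],"yaw":0.4},{"xyz":[2,-4,-110],"yaw":0.4},{"xyz":[2,-4,-124],"yaw":0.4},{"xyz":[2,-4,-124],"yaw":0.4},{"xyz":[2,-4,-124],"yaw":0.4}])

```text
t: 3.85
tool_pos: [0.5036, 0.0235, 0.117]
tcp_rot: [2.571, 1.806, 0.001]
wrist_force: [-0.0, -0.4, 0.4]
finger_gap: 0.0322
gripper_force: 0.0
```

```bash
python3 - <<'E'
from h import *
s=read_state(); print(s["t"],s["tool_pos"],s["wrist_force"])
im=optics.read_camera("wrist")
a=cv2.resize(im[120:330,230:430],(400,420)); b=cv2.resize(optics.read_camera("scene")[200:305,280:380],(400,420))
cv2.imwrite("pics/c4.png",np.hstack([a,b]))
E
```

```text
3.85 [0.50363034 0.02348599 0.11702   ] [-0.02478227 -0.38998425  0.41972367]
```

View pics/c4.png

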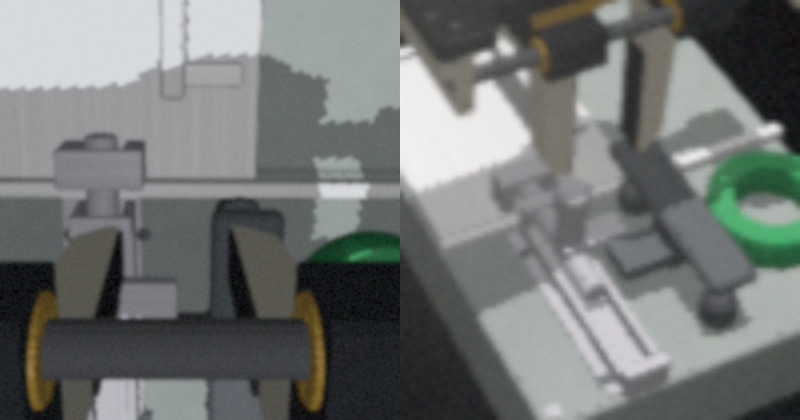

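The right tip is over the catch's left end and the left tip stands behind (left of) the knob. Pressing down.

Call:
send_rows(commands=[{"xyz":[0,0,-4]},{"xyz":[0,0,-8]},{"xyz":[0,0,-11]},{"xyz":[0,0,-13]},{"xyz":[0,0,-14]},{"xyz":[0,0,-14]},{"xyz":[0,0,-14]}])

```text
schema error: expected keys xyz, yaw
```

Call:
send_rows(commands=[{"xyz":[0,0,-4],"yaw":0},{"xyz":[0,0,-8],"yaw":0},{"xyz":[0,0,-11],"yaw":0},{"xyz":[0,0,-13],"yaw":0},{"xyz":[0,0,-14],"yaw":0},{"xyz":[0,0,-14],"yaw":0},{"xyz":[0,0,-14],"yaw":0}])

```text
t: 4.65
tool_pos: [0.5039, 0.0231, 0.1029]
tcp_rot: [2.571, 1.804, 0.002]
wrist_force: [0.9, 1.0, 3.3]
finger_gap: 0.0326
gripper_force: 1.5
```

Call:
send_rows(commands=[{"xyz":[0,0,-1],"yaw":0},{"xyz":[0,0,-2],"yaw":0},{"xyz":[0,0,-2.5],"yaw":0},{"xyz":[0,0,-2.5],"yaw":0},{"xyz":[-1,-3,-2.5],"yaw":0},{"xyz":[-2,-6,-2.5],"yaw":0},{"xyz":[-3,-9,-2.5],"yaw":0},{"xyz":[-4,-11,-2.5],"yaw":0},{"xyz":[-4,-11,-2.5],"yaw":0}])

```text
t: 5.55
tool_pos: [0.4991, 0.012, 0.1001]
tcp_rot: [-2.571, -1.804, 0.0]
wrist_force: [0.2, 2.2, 3.5]
finger_gap: 0.0329
gripper_force: 2.3
```

Call:
send_rows(commands=[{"xyz":[-1,-2.8,0],"yaw":0},{"xyz":[-2,-5.6,0],"yaw":0},{"xyz":[-3,-8.5,0],"yaw":0},{"xyz":[-4,-11.3,0],"yaw":0},{"xyz":[-5.1,-14.1,0],"yaw":0},{"xyz":[-5.1,-14.1,0],"yaw":0},{"xyz":[-5.1,-14.1,0],"yaw":0}])

```text
t: 6.25
tool_pos: [0.4937, -0.0029, 0.1001]
tcp_rot: [2.572, 1.804, -0.002]
wrist_force: [-0.8, 2.9, 3.4]
finger_gap: 0.0324
gripper_force: 2.2
```

```bash
python3 - <<'E'
from h import *
s=read_state(); print(s["t"],s["tool_pos"],s["wrist_force"])
b=cv2.resize(optics.read_camera("scene")[200:305,280:380],(400,420)); a=cv2.resize(optics.read_camera("side")[150:250,290:390],(400,420))
cv2.imwrite("pics/c5.png",np.hstack([a,b]))
E
```

```text
6.25 [ 0.49372837 -0.00292822  0.1000598 ] [-0.75966888  2.91870439  3.42942195]
```

View pics/c5.png

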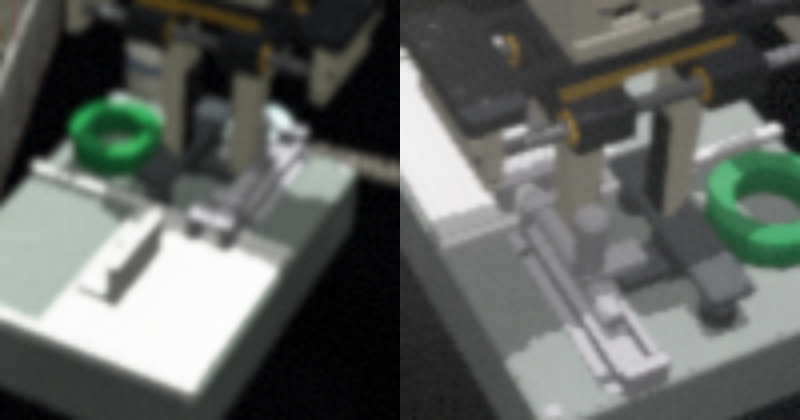

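The catch is held down and the bolt follows the tip, about halfway drawn. Continuing.

Call:
send_rows(commands=[{"xyz":[-1,-2.8,0],"yaw":0},{"xyz":[-2,-5.6,0],"yaw":0},{"xyz":[-3,-8.5,0],"yaw":0},{"xyz":[-4,-11.3,0],"yaw":0},{"xyz":[-5.1,-14.1,0],"yaw":0},{"xyz":[-6.1,-17,0],"yaw":0},{"xyz":[-6.8,-18.8,0],"yaw":0},{"xyz":[-6.8,-18.8,0],"yaw":0}])

```text
t: 7.15
tool_pos: [0.4871, -0.0216, 0.1001]
tcp_rot: [2.572, 1.804, -0.001]
wrist_force: [-1.0, 3.0, 3.8]
finger_gap: 0.0325
gripper_force: 2.3
```

Call:
send_rows(commands=[{"xyz":[-0.3,-1,0],"yaw":0},{"xyz":[-0.7,-2,0],"yaw":0},{"xyz":[-0.7,-2,0],"yaw":0},{"xyz":[-0.7,-2,0],"yaw":0}])

```text
t: 7.55
tool_pos: [0.4868, -0.0224, 0.1001]
tcp_rot: [-2.571, -1.805, -0.001]
wrist_force: [0.3, 4.3, 4.0]
finger_gap: 0.0327
gripper_force: 3.2
```

Call:
send_rows(commands=[{"xyz":[-0.3,-1,0],"yaw":0},{"xyz":[-0.7,-2,0],"yaw":0},{"xyz":[-1,-3,0],"yaw":0},{"xyz":[-1,-3,0],"yaw":0},{"xyz":[-1,-3,0],"yaw":0}])

```text
t: 8.05
tool_pos: [0.4867, -0.0227, 0.1001]
tcp_rot: [-2.568, -1.805, -0.005]
wrist_force: [2.0, 9.7, 4.1]
finger_gap: 0.0326
gripper_force: 5.6
```

Bolt at its stop (force climbs without motion). Easing the side load, then lifting.

Call:
send_rows(commands=[{"xyz":[1,3,0],"yaw":0},{"xyz":[1.5,4,0],"yaw":0},{"xyz":[1.5,4,4],"yaw":0},{"xyz":[1.5,4,9],"yaw":0},{"xyz":[1.5,4,14],"yaw":0},{"xyz":[3,8,18],"yaw":0},{"xyz":[3,8,40],"yaw":0},{"xyz":[3,8,80],"yaw":0},{"xyz":[3,8,80],"yaw":0},{"xyz":[3,8,80],"yaw":0}], jaw=0.3)

```text
t: 9.05
tool_pos: [0.489, -0.0187, 0.181]
tcp_rot: [2.571, 1.803, 0.002]
wrist_force: [-0.1, 0.0, -0.2]
finger_gap: 0.0326
gripper_force: 0.0
```

```bash
python3 - <<'E'
from h import *
s=read_state(); print(s["t"],s["tool_pos"],s["wrist_force"])
p=np.load("box.npy");c,si=np.cos(p[2]),np.sin(p[2])
def s_(b): print(b,(np.array([p[0]+c*b[0]-si*b[1],p[1]+si*b[0]+c*b[1],b[2]])*1e3-s["tool_pos"]*1e3).round(1))
s_((-.055,.05,.18));s_((-.055,.05,.088));print("x axis",c,si)
b=cv2.resize(optics.read_camera("scene")[200:305,280:380],(400,420)); a=cv2.resize(optics.read_camera("side")[150:250,290:390],(400,420))
cv2.imwrite("pics/c6.png",np.hstack([a,b]))
E
```

```text
9.05 [ 0.48904251 -0.01867637  0.18101091] [-0.13947743  0.01310003 -0.19552488]
(-0.055, 0.05, 0.18) [  7.7 126.4  -1. ]
(-0.055, 0.05, 0.088) [  7.7 126.4 -93. ]
x axis 0.9401487873940765 -0.3407642257653342
```

View pics/c6.png

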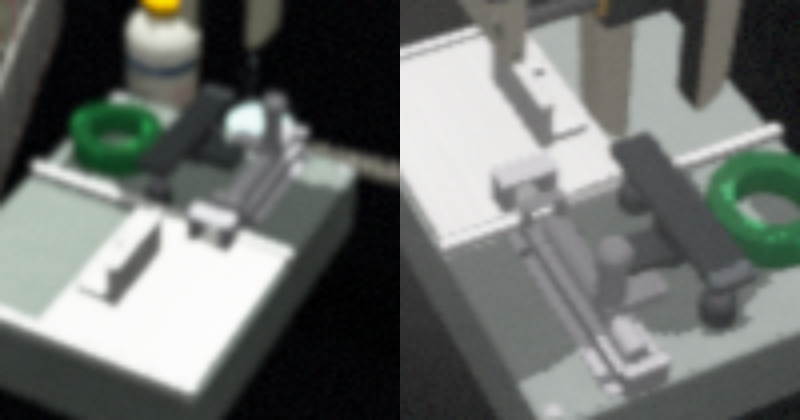

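The catch is up again and the bolt drawn (tip ended at box y≈-77, which puts the knob at -93). Moving in front of the rib with the jaws shut.

Call:
send_rows(commands=[{"xyz":[1,20,0],"yaw":0},{"xyz":[3,50,0],"yaw":0},{"xyz":[5,80,0],"yaw":0},{"xyz":[7,110,0],"yaw":0},{"xyz":[8,126,0],"yaw":0},{"xyz":[8,126,-10],"yaw":0},{"xyz":[8,126,-30],"yaw":0},{"xyz":[8,126,-60],"yaw":0},{"xyz":[8,126,-80],"yaw":0},{"xyz":[8,126,-92],"yaw":0},{"xyz":[8,126,-92],"yaw":0},{"xyz":[8,126,-92],"yaw":0}], jaw=1, squeeze=20)

```text
t: 10.35
tool_pos: [0.4969, 0.1071, 0.0881]
tcp_rot: [2.572, 1.803, -0.001]
wrist_force: [-0.5, 0.7, -0.4]
finger_gap: 0.0006
gripper_force: 0.0
```

Call:
send_rows(commands=[{"xyz":[4.7,-1.7,0],"yaw":0},{"xyz":[9.4,-3.4,0],"yaw":0},{"xyz":[14.1,-5.1,0],"yaw":0},{"xyz":[18.8,-6.8,0],"yaw":0},{"xyz":[23.5,-8.5,0],"yaw":0},{"xyz":[28.2,-10.2,0],"yaw":0},{"xyz":[32.9,-11.9,0],"yaw":0},{"xyz":[37.6,-13.6,0],"yaw":0}])

```text
t: 11.15
tool_pos: [0.5347, 0.0945, 0.0881]
tcp_rot: [-2.571, -1.805, 0.0]
wrist_force: [-2.3, 0.7, 1.7]
finger_gap: 0.0003
gripper_force: 1.0
```

Call:
send_rows(commands=[{"xyz":[4.7,-1.7,0],"yaw":0},{"xyz":[9.4,-3.4,0],"yaw":0},{"xyz":[14.1,-5.1,0],"yaw":0},{"xyz":[18.8,-6.8,0],"yaw":0},{"xyz":[23.5,-8.5,0],"yaw":0},{"xyz":[28.2,-10.2,0],"yaw":0},{"xyz":[32.9,-11.9,0],"yaw":0},{"xyz":[36,-13,0],"yaw":0},{"xyz":[38,-13.8,0],"yaw":0},{"xyz":[38,-13.8,0],"yaw":0}])

```text
t: 12.15
tool_pos: [0.5729, 0.0803, 0.0881]
tcp_rot: [2.571, 1.804, 0.001]
wrist_force: [-1.0, 1.0, -0.5]
finger_gap: 0.0007
gripper_force: 0.1
```

Call:
send_rows(commands=[{"xyz":[1,-0.4,0],"yaw":0},{"xyz":[2,-0.7,0],"yaw":0},{"xyz":[3,-1.1,0],"yaw":0},{"xyz":[4,-1.4,0],"yaw":0},{"xyz":[4,-1.4,0],"yaw":0}])

```text
t: 12.65
tool_pos: [0.5764, 0.079, 0.0881]
tcp_rot: [2.572, 1.804, -0.0]
wrist_force: [-1.9, 0.3, 0.5]
finger_gap: 0.0003
gripper_force: 0.6
```

Call:
send_rows(commands=[{"xyz":[1,-0.4,0],"yaw":0},{"xyz":[2,-0.7,0],"yaw":0},{"xyz":[3,-1.1,0],"yaw":0},{"xyz":[4,-1.4,0],"yaw":0},{"xyz":[5,-1.8,0],"yaw":0},{"xyz":[5,-1.8,0],"yaw":0}])

```text
t: 13.25
tool_pos: [0.5767, 0.0789, 0.088]
tcp_rot: [-2.564, -1.801, 0.011]
wrist_force: [-10.0, 2.8, 9.8]
finger_gap: 0.0004
gripper_force: 5.5
```

At the end stop. Backing off and lifting clear.

Call:
send_rows(commands=[{"xyz":[-5,1.8,0],"yaw":0},{"xyz":[-10,3.6,0],"yaw":0},{"xyz":[-15,5.4,0],"yaw":0},{"xyz":[-20,7,10],"yaw":0},{"xyz":[-20,7,40],"yaw":0},{"xyz":[-20,7,80],"yaw":0},{"xyz":[-20,7,120],"yaw":0},{"xyz":[-20,7,150],"yaw":0},{"xyz":[-20,7,150],"yaw":0},{"xyz":[-20,7,150],"yaw":0}])

```text
t: 14.25
tool_pos: [0.5614, 0.0845, 0.239]
tcp_rot: [2.571, 1.804, 0.003]
wrist_force: [-0.4, -0.4, -1.0]
finger_gap: 0.0007
gripper_force: 0.0
```

```bash
python3 - <<'E'
from h import *
s=read_state(); print(s["t"],s["tool_pos"],s["wrist_force"])
b=cv2.resize(optics.read_camera("scene")[180:320,260:420],(480,420)); a=cv2.resize(optics.read_camera("wrist"),(320,200))
cv2.imwrite("pics/c7.png",np.hstack([np.pad(a,((0,220),(0,0),(0,0))),b]))
E
```

```text
14.25 [0.56143049 0.08449982 0.2389684 ] [-0.44625302 -0.42000349 -0.99393953]
```

View pics/c7.png

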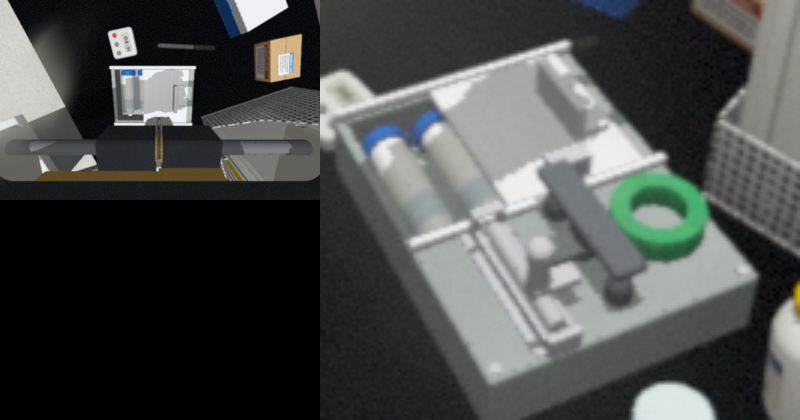

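The cover is fully open with the vials showing, the bolt is drawn, the catch is up and the tape roll has not moved.

```bash
python3 -c "
from h import *
print(workorder.hand_in())"
```

```text
the job is handed in; nothing more can be done
None
```

The sample box is open and handed in at about 14 s on the robot's clock: bolt pushed back to its stop, catch up behind it, and cover pushed to its end stop; the last picture showed the tape roll in place and the arm clear, but the hand-in returned no verdict.

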